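# Clamp the hidden lens by feel, then hold the sprung cover in the green field

### The job

The small white lens edging unit at the right of the table has a lens waiting in its closed chamber. First push the black clamp knob on its right flank straight in until you feel its rubber cup seat firmly on the lens, without crushing the lens, and leave it clamped, because the lens hangs only on its suction block; then raise the sprung cover by its bow handle until the orange pointer stands in the green field of the scale (about 35 degrees), never in the red where the safety switch trips. Finish while still holding the cover steady there, so that the lens can be inspected, and leave the other things on the table where they are.

Things in the scene. Friction and masses are not known exactly. Their poses are not given: they have to be found in the camera images.
- edging_unit: white machine with a navy base, fixed to the table, 152 mm deep, 120 mm wide, 121 mm high to the cover's roof. Origin: middle of its underside; x from its front to its back, y to its left, z up. It is somewhat turned on the table. The lens stands hidden under the cover, face on to the clamp spindle, at a depth that differs each time
- clamp_spindle: steel spindle with a black ribbed knob (34 mm across, 21 mm long) on the unit's right flank. Origin: centre of the knob's outer face, 71 mm above the table, 6 mm before the unit's middle; its y axis is the push direction (the unit's y). Out 144 to 156 mm from the unit's middle at the start; the lens seats it 20 to 45 mm farther in. Slides against 4 N and stays; then the cup yields 3 N per mm
- cover (a joint): angle of the white cover with a dark window, rad: 0 shut (start), grows as its front rises; range 1.2. A hinge spring shuts it: it takes about 4 N at the handle to start it and 6 N at 0.6. The scale is the curved strip at the unit's left rear: green field 0.524 to 0.698 (30 to 40 degrees), red from 0.785 (45 degrees). An orange pointer on the cover runs over it
- cover_handle (a point): middle of the bar of the bow handle on the cover: round steel bar 12 mm thick, straight for 68 mm along the unit's y, 36 mm above the cover's roof; 50 mm before the unit's middle and 157 mm above the table while shut. It turns with the cover about cover_hinge
- cover_hinge (a point): middle of the cover's hinge axis, which runs along the unit's y: 66 mm behind the unit's middle, 84 mm above the table. The handle is 116 mm before and 73 mm above it while shut (137 mm away); opening lifts it and carries it back toward the hinge side
- spray_bottle: blue trigger spray bottle with a white head, 182 mm tall, behind the edging unit; origin at the middle of its underside
- lens_packet: flat white and orange-red paper lens packet, 60 x 58 x 9 mm, lying behind the edging unit; origin at the middle of its underside
- screwdriver: small screwdriver with a yellow handle, 136 mm long, lying along the table's front edge before the edging unit; origin at the middle of its underside
- mug: white china mug, 95 mm tall, beyond the round frame warmer; origin at the middle of its underside
- tape_roll: roll of pale adhesive tape, 104 mm across, 25 mm high, at the back left; origin at the middle of its underside
- gold_spectacles: folded spectacles with a gold rim, 129 mm wide, at the left; origin on the underside
- dropper: small brown dropper bottle, 34 mm across, 102 mm tall, near the mug; origin at the middle of its underside
- white_block: white suction lens block, 25 mm across, 17 mm high, beside the dropper; origin at the middle of its underside

How it is judged:
By the outcome, as a careful person would: the job done as asked, in the order asked, and still so for the second after the job is handed in, while the arm keeps its last pose, push and grip.
It also fails if it takes over 48 s, if anything falls off the work surface, if the arm or the gripper's body presses on something with over 40 N, if the wrist force passes 120 N, or if a joint passes its speed limit or range.

### The arm

A 6-joint arm with a two-finger parallel gripper is mounted at the origin on a cart in front of the work surface, level with it; the furniture and walls round the work are solid. World frame = base frame: x ahead of the robot, y to its left, z up, the work surface at z = 0. Lengths are in mm, angles in degrees, forces in N, time in s.
With the tool pointing down it reaches from about 300 to 850 mm from the base axis. Payload 4.2 kg.
Tool frame: the origin (TCP) lies on the mounting face of the last link; the fingertips stand 191 mm ahead of it and the grasp point (between the pads) lies 172 mm ahead of it; z points along the fingers, y is the direction in which the jaws open and shut (so a half turn about z gives the same grasp; the last joint's range is limited). The gripper opens to 91 mm and grips with 3 to 60 N. Pads are 32 mm wide; open, the fingers measure 118 mm over their backs; the gripper's body (76 mm by 178 mm) begins 60 mm behind the grasp point.
Start: joints at [67.437, 18.312, 89.639, -0, 72.044, -1.146], TCP at [209.961, 535.294, 404.776] pointing down, gripper open.
Joint ranges: [-177.97, 177.97], [-48.28, 115.42], [12.27, 149.76], [-77.06, 257.06], [2.81, 150.46], [-146.56, 146.56]. Speed limits (degrees/s): [147.25, 147.25, 180, 180, 180, 180].

### API

Orientations are given as [roll, pitch, yaw] about the fixed x, y, z axes, in that order (R = Rz(yaw) Ry(pitch) Rx(roll)).
In Python, from workcell import env gives the robot as it stands.
- The arm moves only by the shell command python3 -m handwheel 'ROWS' [FORCE]. ROWS is JSON, a list of rows, each an object with "gripper": the opening in per cent of the stroke, from 0 (shut) to 100 (fully open); "travel": the shift along the tool's x, y, z in m, a list of three; "twist": the turn about the tool's z in rad. In form: [{"gripper": gripper, "travel": [x, y, z], "twist": twist}, ...]. A call has 1 to 5 rows; each row shifts and turns the commanded pose from where the row before left it, along the tool's axes as they then stand; what a row does not reach is not made up. A row lasts 1/12 s, in which the tool goes at most 41.7 mm and 7.16 degrees, less where a joint would pass 70% of its speed; a pose out of reach is approached as far as the arm can. A call with a gripper value outside its range is refused whole. The fingers move at their own pace and stop on an object; FORCE is the grip in N (left out, the last holds). Time passes only in rows, so rows that do not move let the fingers close. It gives the time, the measured TCP pose, the force and the opening at its end, in the units of the state.
- env.state(): the state, without advancing time (a new reading comes with each control period).
- env.grab_frame(name): name is "side" or "top" or "wrist"; returns a dict with "frame" (384x512x3 uint8, red, green, blue), "intrinsics" (3x3 intrinsics, pixels), "extrinsics" (4x4, takes a point from camera to world coordinates). Camera axes: x right, y down, z forward; pixel columns grow to the right and rows downward; lengths in mm; the calibration is good to about 2 mm. A picture is of the moment at which its call begins. There is no depth.
- env.job_done(): hands the job in, once; it reports no verdict.
Trained networks look in the newest picture that a camera, given by its name, has taken for a name from the list of things; names that differ only in an ending like _2 or _b are one class to them, and where a whole thing is asked for, a point or a joint stands for the part that bears it (a point fixed in the world has none). Each returns a list of dicts, best first, with "confidence" (0 to 1); they miss things now and then, are a little off and sometimes report something else, mostly with a low value. They report only what shows in the picture. A call takes as long as a camera call.
- env.trace(camera, thing): "pixels" (384x512 bool, what is visible of it) and "uv" ([column, row] in pixels, amid what is visible of it).
- env.pinpoint(camera, thing): "uv" ([column, row] in pixels: a listed point, or the origin of a listed thing).
The state is a dict: "time_s": time; "qpos": joint angles; "qvel": joint speeds; "effort": joint torques, N m; "ee_pos": TCP position; "ee_rot": TCP orientation; "force": force on the tool from outside, world axes, zero at the start; "torque": the same for the moment, N m; "gripper_width": finger opening in mm.
Only numpy, scipy, OpenCV 4.12 (cv2) and the standard library are available. Lean on these libraries where they do the work, as an engineer would, in place of code of your own. Each camera call takes 0.05 s, during which the arm holds its last target. There are 200 camera calls.

## Working session

There is one attempt and no reset: what is moved stays moved. The work goes in short steps, Python scripts to look and compute and a shell command to move; the robot and the scene stay as the last step left them, time stands still between calls to the robot, and variables do not carry over. Pictures are saved under pics/ and viewed, about 8 in all and at most 12, crops included, and the job is handed in when it is done.

```bash
mkdir -p pics; ls
cat > h.py <<'E'
import numpy as np, cv2
from workcell import env
def ray(f,uv):
    K=np.array(f["intrinsics"]);T=np.array(f["extrinsics"])
    d=T[:3,:3]@np.linalg.solve(K,[uv[0],uv[1],1.]);return T[:3,3],d/np.linalg.norm(d)
def tri(rs):
    A=np.zeros((3,3));b=np.zeros(3)
    for o,d in rs:
        P=np.eye(3)-np.outer(d,d);A+=P;b+=P@o
    x=np.linalg.solve(A,b)
    return x,[float(np.linalg.norm((np.eye(3)-np.outer(d,d))@(x-o))) for o,d in rs]
def proj(f,p):
    K=np.array(f["intrinsics"]);T=np.linalg.inv(np.array(f["extrinsics"]))
    q=K@(T[:3,:3]@np.array(p)+T[:3,3]);return q[:2]/q[2]
def save(f,n): cv2.imwrite("pics/"+n,cv2.cvtColor(f["frame"],cv2.COLOR_RGB2BGR))
E
python3 - <<'E'
from h import *
np.set_printoptions(precision=1,suppress=True)
s=env.state();print(s["ee_pos"],s["ee_rot"],s["force"],s["gripper_width"])
F={}
for c in("side","top","wrist"):
    f=env.grab_frame(c);F[c]=f;save(f,c+"0.png");print(c,np.array(f["extrinsics"])[:3,3])
for t in("edging_unit","clamp_spindle","cover_handle","cover_hinge","spray_bottle","mug","screwdriver","lens_packet"):
    r=[]
    for c in("side","top"):
        L=env.pinpoint(c,t)
        print(t,c,[(np.round(l["uv"],1),round(l["confidence"],2)) for l in L[:2]])
        if L:r.append(ray(F[c],L[0]["uv"]))
    if len(r)==2:print("   ",tri(r))
cv2.imwrite("pics/both0.png",np.vstack([cv2.imread("pics/side0.png"),cv2.imread("pics/top0.png")])[:, :] )
E
```

```text
pics
[209.9 535.1 403.9] [-179.9   -0.   158.6] [-0.   0.4 -0. ] 91.22542187205798
side [493.2 493.9 990.7]
top [ 378.2  -27.9 1049.6]
wrist [136.4 563.6 383.6]
edging_unit side [(array([275.7, 161.6]), 0.76)]
edging_unit top [(array([310.9, 205.4]), 0.69)]
    (array([ 525.9, -197.4,   10.2]), [1.689975510639666, 1.6899755106396186])
clamp_spindle side [(array([293.5, 120.5]), 0.63)]
clamp_spindle top [(array([368.3, 214.8]), 0.7)]
    (array([ 491.6, -342.7,   53.8]), [5.706197528430817, 5.706197528430841])
cover_handle side []
cover_handle top [(array([315.4, 219.9]), 0.55)]
cover_hinge side [(array([256.5, 144.3]), 0.92)]
cover_hinge top [(array([319.2, 179.2]), 0.59)]
    (array([ 590.7, -212.4,   67.2]), [0.34146965740431323, 0.3414696574041455])
spray_bottle side []
spray_bottle top []
mug side [(array([205.5, 267.8]), 0.6)]
mug top [(array([177.5, 154. ]), 0.68)]
    (array([671.1, 186.2,  11.9]), [3.1741338752122497, 3.17413387521194])
screwdriver side [(array([227.5, 309.3]), 0.63), (array([322.2, 172.3]), 0.52)]
screwdriver top [(array([308.2, 261.4]), 0.45)]
    (array([ 498.4,  -20.3, -365.3]), [255.95225093585472, 255.95225093585475])
lens_packet side [(array([293.8, 116.6]), 0.69), (array([249.3, 269.2]), 0.34)]
lens_packet top [(array([318.2, 143.3]), 0.93), (array([179.8, 203.3]), 0.5)]
    (array([ 541.7, -131.1,  350.8]), [61.9237554568405, 61.92375545684069])
```

View pics/side0.png

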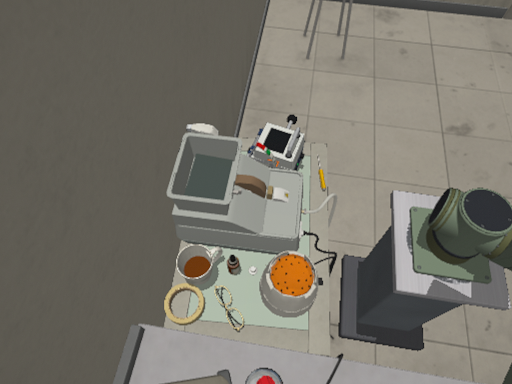

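View pics/top0.png

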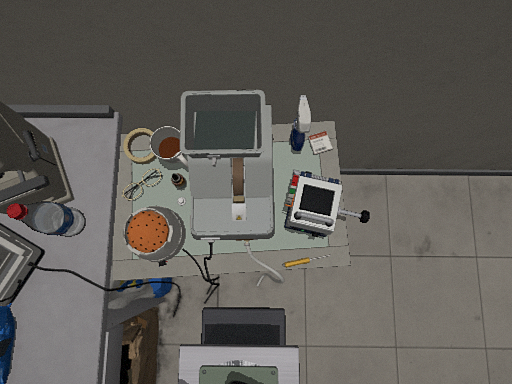

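The side view shows the unit at (280,143) with its knob at (292,119). The top view shows the unit at (316,203), the knob at (364,216), the handle at (313,217), and a large machine between the unit and the arm. The measurements agree with a unit yaw of about -11°. Next I'll check the machine's height and plan the approach.

```bash
cat >> h.py <<'E'
from scipy.spatial.transform import Rotation as Ro
def plan(wps,s=None):
    """wps: (x,y,z,yaw,n) -> prints rows in tool axes"""
    s=s or env.state();p=np.array(s["ee_pos"]);R=Ro.from_euler("xyz",s["ee_rot"],degrees=True)
    for x,y,z,yaw,n in wps:
        T=np.array([x,y,z]);cur=R.as_euler("xyz",degrees=True)[2]
        tw=-((yaw-cur+180)%360-180)/n;d=(T-p)/n
        for i in range(n):
            t=R.inv().apply(d)/1000;print("[%.3f,%.3f,%.3f] tw %.3f"%(*t,np.radians(tw)))
            R=R*Ro.from_euler("z",tw,degrees=True)
        p=T
    print(np.round(p))
E
python3 - <<'E'
from h import *
f=env.grab_frame("side");g=env.grab_frame("top")
for a,b in(((170,205),(182,93)),((243,143),(264,155)),((181,136),(264,92)),((300,240),(194,237))):
    print(tri([ray(f,a),ray(g,b)]))
plan([(330,180,560,120,11),(470,-260,480,79,13)])
E
```

```text
(array([742.10378312, 132.02406333, 257.24357224]), [6.234814800371166, 6.234814800371165])
(array([601.36381218, -56.14632764, 268.7778859 ]), [1.0953451801115288, 1.0953451801116023])
(array([756.01792775, -56.65690265, 260.61130067]), [4.641464488542058, 4.641464488541898])
(array([429.12566107, 112.16927186, 123.67642325]), [0.38687058074854963, 0.3868705807484851])
[-0.022,-0.026,-0.014] tw 0.061
[-0.024,-0.025,-0.014] tw 0.061
[-0.025,-0.023,-0.014] tw 0.061
[-0.026,-0.022,-0.014] tw 0.061
[-0.028,-0.020,-0.014] tw 0.061
[-0.029,-0.018,-0.014] tw 0.061
[-0.030,-0.016,-0.014] tw 0.061
[-0.031,-0.015,-0.014] tw 0.061
[-0.032,-0.013,-0.014] tw 0.061
[-0.032,-0.011,-0.014] tw 0.061
[-0.033,-0.009,-0.014] tw 0.061
[-0.035,-0.008,0.006] tw 0.055
[-0.035,-0.006,0.006] tw 0.055
[-0.035,-0.004,0.006] tw 0.055
[-0.035,-0.002,0.006] tw 0.055
[-0.036,0.000,0.006] tw 0.055
[-0.035,0.002,0.006] tw 0.055
[-0.035,0.004,0.006] tw 0.055
[-0.035,0.006,0.006] tw 0.055
[-0.035,0.008,0.006] tw 0.055
[-0.034,0.010,0.006] tw 0.055
[-0.034,0.012,0.006] tw 0.055
[-0.033,0.014,0.006] tw 0.055
[-0.032,0.015,0.006] tw 0.055
[ 470 -260  480]
```

```bash
python3 -m handwheel '[{"gripper":0,"travel":[-0.022,-0.026,-0.014],"twist":0.061},{"gripper":0,"travel":[-0.024,-0.025,-0.014],"twist":0.061},{"gripper":0,"travel":[-0.025,-0.023,-0.014],"twist":0.061},{"gripper":0,"travel":[-0.026,-0.022,-0.014],"twist":0.061},{"gripper":0,"travel":[-0.028,-0.020,-0.014],"twist":0.061}]'
python3 -m handwheel '[{"gripper":0,"travel":[-0.029,-0.018,-0.014],"twist":0.061},{"gripper":0,"travel":[-0.030,-0.016,-0.014],"twist":0.061},{"gripper":0,"travel":[-0.031,-0.015,-0.014],"twist":0.061},{"gripper":0,"travel":[-0.032,-0.013,-0.014],"twist":0.061},{"gripper":0,"travel":[-0.032,-0.011,-0.014],"twist":0.061}]'
python3 -m handwheel '[{"gripper":0,"travel":[-0.033,-0.009,-0.014],"twist":0.061},{"gripper":0,"travel":[-0.035,-0.008,0.006],"twist":0.055},{"gripper":0,"travel":[-0.035,-0.006,0.006],"twist":0.055},{"gripper":0,"travel":[-0.035,-0.004,0.006],"twist":0.055},{"gripper":0,"travel":[-0.035,-0.002,0.006],"twist":0.055}]'
```

```text
time_s: 1.47
ee_pos: [264.9, 371.7, 475.4]
ee_rot: [180.0, 0.0, 141.0]
force: [-0.1, 0.1, 0.6]
gripper_width: 60.6
time_s: 1.88
ee_pos: [319.7, 209.6, 545.6]
ee_rot: [180.0, 0.0, 123.5]
force: [1.7, 0.1, -0.5]
gripper_width: 27.4
time_s: 2.3
ee_pos: [372.6, 41.8, 534.9]
ee_rot: [179.9, 0.0, 107.4]
force: [0.6, -0.1, -0.1]
gripper_width: 0.4
```

```bash
python3 -m handwheel '[{"gripper":0,"travel":[-0.036,0,0.006],"twist":0.055},{"gripper":0,"travel":[-0.035,0.002,0.006],"twist":0.055},{"gripper":0,"travel":[-0.035,0.004,0.006],"twist":0.055},{"gripper":0,"travel":[-0.035,0.006,0.006],"twist":0.055},{"gripper":0,"travel":[-0.035,0.008,0.006],"twist":0.055}]'
python3 -m handwheel '[{"gripper":0,"travel":[-0.034,0.010,0.006],"twist":0.055},{"gripper":0,"travel":[-0.034,0.012,0.006],"twist":0.055},{"gripper":0,"travel":[-0.033,0.014,0.006],"twist":0.055},{"gripper":0,"travel":[-0.032,0.015,0.006],"twist":0.055},{"gripper":0,"travel":[0,0,0],"twist":0}]'
python3 - <<'E'
from h import *
np.set_printoptions(precision=1,suppress=True)
s=env.state();print(s["time_s"],s["ee_pos"],s["ee_rot"],s["force"])
f=env.grab_frame("wrist");save(f,"w1.png");print(np.array(f["extrinsics"])[:3])
for t in("edging_unit","clamp_spindle","cover_handle"):
    print(t,[(np.round(l["uv"],1),round(l["confidence"],2)) for l in env.pinpoint("wrist",t)[:2]])
E
```

```text
time_s: 2.72
ee_pos: [426.8, -127.5, 504.7]
ee_rot: [180.0, -0.0, 91.6]
force: [1.5, 0.7, 0.2]
gripper_width: 0.6
time_s: 3.13
ee_pos: [472.3, -266.2, 478.3]
ee_rot: [-179.9, 0.1, 78.8]
force: [0.6, 0.3, -0.3]
gripper_width: 0.0
3.1333 [ 472.3 -266.2  478.3] [-179.9    0.1   78.8] [ 0.6  0.3 -0.3]
[[   1.    -0.2   -0.1  486.5]
 [  -0.2   -0.9   -0.3 -189.7]
 [  -0.     0.3   -1.   457.7]]
edging_unit [(array([275.9,  96. ]), 0.93), (array([238.8,  93.5]), 0.62)]
clamp_spindle [(array([270.3, 217.6]), 0.94)]
cover_handle [(array([237.2,  90.3]), 0.68)]
```

View pics/w1.png

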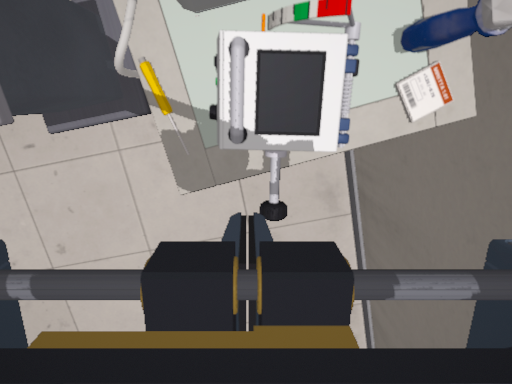

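```bash
python3 -m handwheel '[{"gripper":0,"travel":[-0.03,0,0.0],"twist":0},{"gripper":0,"travel":[-0.035,0,0.0],"twist":0},{"gripper":0,"travel":[-0.035,0,0],"twist":0},{"gripper":0,"travel":[-0.030,0,0],"twist":0},{"gripper":0,"travel":[0,0,0],"twist":0}]'
python3 - <<'E'
from h import *
import pickle
np.set_printoptions(precision=1,suppress=True)
f=env.grab_frame("wrist");save(f,"w2.png");print(np.array(f["extrinsics"])[:3,3])
for t in("edging_unit","clamp_spindle","cover_handle"):
    print(t,[(np.round(l["uv"],1),round(l["confidence"],2)) for l in env.pinpoint("wrist",t)[:2]])
E
```

```text
time_s: 3.75
ee_pos: [445.7, -391.6, 481.1]
ee_rot: [180.0, 0.2, 79.0]
force: [1.2, -0.2, 0.2]
gripper_width: 0.4
[ 459.6 -315.1  460.3]
edging_unit []
clamp_spindle [(array([276.3, 111.4]), 0.86)]
cover_handle []
```

In w1 the unit is nearly square to the tool axes. The handle bar runs from (237,45) to (237,135), the knob is at (273,210), and the scale is at (305,12).

Run:
```python
from h import *
np.set_printoptions(precision=1,suppress=True)
F2=env.grab_frame("wrist");E2=np.array(F2["extrinsics"]);print(E2)
# w1 frame: same orientation, shifted
s=env.state();print(s["ee_pos"],s["ee_rot"])
F1=dict(F2);E1=E2.copy();E1[:3,3]=[486.5,-189.7,457.7];F1["extrinsics"]=E1
G={c:env.grab_frame(c) for c in("side","top")}
kn=env.trace("wrist","clamp_spindle")
print("knob",tri([ray(F1,(270.3,217.6)),ray(F2,(276.3,111.4))]))
print("knob all",tri([ray(F1,(270.3,217.6)),ray(F2,(276.3,111.4)),ray(G["side"],(293.5,120.5)),ray(G["top"],(368.3,214.8))]))
print("handle",tri([ray(F1,(237.2,90.3)),ray(G["top"],(315.4,219.9))]))
for n,uv,z in(("barA",(237,45),157),("barB",(237,135),157),("roofFL",(222,35),121),("roofBL",(345,36),121),("roofFR",(220,148),121),("roofBR",(338,151),121),("knobtop",(273,210),88),("handle",(237.2,90.3),157),("knob",(270.3,217.6),71)):
    o,d=ray(F1,uv);print(n,o+d*(z-o[2])/d[2])
o,d=ray(F2,(276.3,111.4));print("knob2",o+d*(71-o[2])/d[2])
```

```text
[[   1.    -0.2   -0.   460.4]
 [  -0.2   -0.9   -0.3 -310.8]
 [   0.     0.3   -1.   460.9]
 [   0.     0.     0.     1. ]]
[ 446.9 -387.3  481.3] [180.   -0.   79.3]
knob (array([ 489.7, -331.3,   86.6]), [0.64893073987748, 0.6489307398775311])
knob all (array([ 490.8, -336.2,   65. ]), [3.352588470295548, 3.765527862593649, 6.2336489553084, 6.490561430467239])
handle (array([ 476.2, -184.1,  143.2]), [4.041318308140477, 4.041318308140471])
barA [ 486.8 -146.5  157. ]
barB [ 472.2 -220.2  157. ]
roofFL [ 474.7 -130.2  121. ]
roofBL [ 587.8 -152.4  121. ]
roofFR [ 450.8 -233.6  121. ]
roofBR [ 569.3 -259.2  121. ]
knobtop [ 493.8 -321.7   88. ]
handle [ 479.9 -182.3  157. ]
knob [ 489.2 -337.1   71. ]
knob2 [ 491.6 -332.3   71. ]
```

View pics/w2.png

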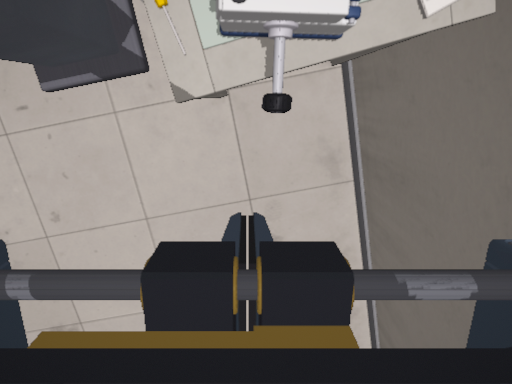

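w2 shows the knob at (277,102), clear of the fingers at (247,220). Everything agrees with θ ≈ -11.5°, the knob face near (490,-335,71) and the handle near (480,-183,157). Next I'll descend to the right of the knob.

Run:
```python
from h import *
plan([(486,-372,350,78.5,4),(486,-372,250,78.5,4)])
```

```text
[0.006,0.009,0.033] tw 0.003
[0.006,0.009,0.033] tw 0.003
[0.006,0.009,0.033] tw 0.003
[0.006,0.009,0.033] tw 0.003
[-0.000,-0.000,0.025] tw 0.000
[-0.000,-0.000,0.025] tw 0.000
[-0.000,-0.000,0.025] tw 0.000
[-0.000,-0.000,0.025] tw 0.000
[ 486 -372  250]
```

```bash
python3 -m handwheel '[{"gripper":0,"travel":[0.006,0.009,0.033],"twist":0.003},{"gripper":0,"travel":[0.006,0.009,0.033],"twist":0.003},{"gripper":0,"travel":[0.006,0.009,0.033],"twist":0.003},{"gripper":0,"travel":[0.006,0.009,0.033],"twist":0.003},{"gripper":0,"travel":[0,0,0.02],"twist":0}]'
python3 -m handwheel '[{"gripper":0,"travel":[0,0,0.025],"twist":0},{"gripper":0,"travel":[0,0,0.025],"twist":0},{"gripper":0,"travel":[0,0,0.025],"twist":0},{"gripper":0,"travel":[0,0,0.005],"twist":0},{"gripper":0,"travel":[0,0,0],"twist":0}]'
python3 - <<'E'
from h import *
f=env.grab_frame("wrist");save(f,"w3.png");print(env.state()["ee_pos"],env.state()["ee_rot"])
L=env.pinpoint("wrist","clamp_spindle")
for l in L[:2]:
    o,d=ray(f,l["uv"]);print(l["uv"],l["confidence"],o+d*(71-o[2])/d[2])
E
```

```text
time_s: 4.57
ee_pos: [487.5, -370.4, 325.3]
ee_rot: [-179.8, -0.2, 78.6]
force: [-0.1, -0.2, -0.2]
gripper_width: 0.3
time_s: 4.98
ee_pos: [486.4, -371.6, 247.1]
ee_rot: [-179.8, -0.1, 78.5]
force: [-0.3, 0.5, 0.1]
gripper_width: 0.5
[ 486.90601865 -372.11665623  248.90990606] [-1.79979974e+02 -1.81301199e-02  7.85185682e+01]
[241.7, 192.4] 0.66 [ 489.19867035 -338.32773601   71.        ]
```

View pics/w3.png

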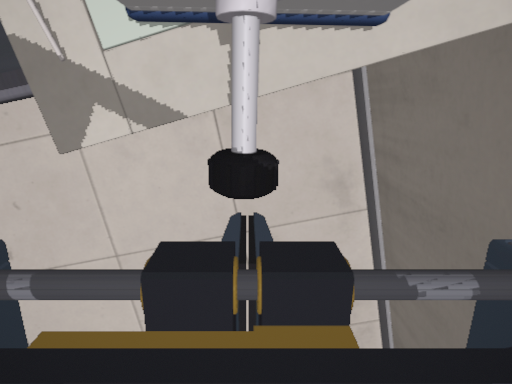

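The tool is aligned: the knob is at (243,172) and the fingers at (247,220). Next I'll push along tool x and watch the force.

```bash
python3 -m handwheel '[{"gripper":0,"travel":[0.006,0,0],"twist":0},{"gripper":0,"travel":[0.006,0,0],"twist":0},{"gripper":0,"travel":[0.003,0,0],"twist":0},{"gripper":0,"travel":[0.003,0,0],"twist":0},{"gripper":0,"travel":[0.003,0,0],"twist":0}]'
python3 -m handwheel '[{"gripper":0,"travel":[0.003,0,0],"twist":0},{"gripper":0,"travel":[0.003,0,0],"twist":0},{"gripper":0,"travel":[0.003,0,0],"twist":0}]'
python3 -m handwheel '[{"gripper":0,"travel":[0.003,0,0],"twist":0},{"gripper":0,"travel":[0.003,0,0],"twist":0}]'
```

```text
time_s: 5.5
ee_pos: [490.9, -352.2, 249.9]
ee_rot: [179.9, 0.2, 78.5]
force: [-2.5, -4.1, 4.0]
gripper_width: 0.6
time_s: 5.75
ee_pos: [492.9, -343.2, 249.4]
ee_rot: [179.9, 0.1, 78.5]
force: [-1.1, -4.3, 3.8]
gripper_width: 0.4
time_s: 5.92
ee_pos: [494.2, -337.1, 249.1]
ee_rot: [179.9, 0.0, 78.5]
force: [0.2, -5.2, 2.9]
gripper_width: 0.4
```

```bash
python3 -m handwheel '[{"gripper":0,"travel":[0.0015,0,0],"twist":0},{"gripper":0,"travel":[0.0015,0,0],"twist":0}]'
```

```text
time_s: 6.08
ee_pos: [494.8, -334.0, 248.8]
ee_rot: [179.9, 0.0, 78.5]
force: [0.5, -4.2, 3.8]
gripper_width: 0.5
```

```bash
python3 -m handwheel '[{"gripper":0,"travel":[0.0015,0,0],"twist":0},{"gripper":0,"travel":[0.001,0,0],"twist":0}]'
```

```text
time_s: 6.25
ee_pos: [495.2, -331.6, 248.7]
ee_rot: [180.0, 0.0, 78.5]
force: [2.3, -4.7, 3.0]
gripper_width: 0.2
```

```bash
python3 -m handwheel '[{"gripper":0,"travel":[0.001,0,0],"twist":0},{"gripper":0,"travel":[0.001,0,0],"twist":0}]'
```

```text
time_s: 6.42
ee_pos: [495.5, -329.8, 248.7]
ee_rot: [179.9, 0.0, 78.5]
force: [1.8, -5.5, 1.9]
gripper_width: 0.4
```

```bash
for_=0; python3 -m handwheel '[{"gripper":0,"travel":[0.001,0,0],"twist":0},{"gripper":0,"travel":[0.001,0,0],"twist":0}]'|grep -E "pos|force"
python3 -m handwheel '[{"gripper":0,"travel":[0.001,0,0],"twist":0},{"gripper":0,"travel":[0.001,0,0],"twist":0}]'|grep -E "pos|force"
```

```text
ee_pos: [495.8, -328.4, 248.7]
force: [1.8, -8.9, 1.6]
ee_pos: [496.1, -327.1, 248.8]
force: [0.3, -12.0, 0.7]
```

```bash
python3 -m handwheel '[{"gripper":0,"travel":[0.001,0,0],"twist":0},{"gripper":0,"travel":[0,0,0],"twist":0}]'|grep -E "pos|force"
```

```text
ee_pos: [496.2, -326.4, 248.8]
force: [-0.3, -11.7, 0.4]
```

```bash
python3 -m handwheel '[{"gripper":0,"travel":[0.0005,0,0],"twist":0},{"gripper":0,"travel":[0,0,0],"twist":0}]'|grep -E "pos|force"; python3 -m handwheel '[{"gripper":0,"travel":[0,0,0],"twist":0}]'|grep -E "pos|force"
```

```text
ee_pos: [496.3, -326.2, 248.8]
force: [-0.1, -12.5, 0.7]
ee_pos: [496.3, -326.2, 248.8]
force: [-0.4, -12.5, -0.6]
```

The cup is seated: the force rose from the 4 N slide to about 12.7 N over about 3.5 mm. Now I'll back off and rise toward the handle.

```bash
python3 -m handwheel '[{"gripper":0,"travel":[-0.005,0,0],"twist":0},{"gripper":0,"travel":[-0.01,0,0],"twist":0},{"gripper":0,"travel":[-0.015,0,0],"twist":0},{"gripper":0,"travel":[0,0,-0.01],"twist":0},{"gripper":50,"travel":[0,0,-0.035],"twist":0}]'
python3 -m handwheel '[{"gripper":50,"travel":[0,0,-0.035],"twist":0},{"gripper":50,"travel":[0.02,0,-0.035],"twist":0},{"gripper":50,"travel":[0.03,-0.005,-0.035],"twist":0},{"gripper":50,"travel":[0.03,-0.01,0],"twist":0},{"gripper":50,"travel":[0,0,0],"twist":0}]'
python3 - <<'E'
from h import *
np.set_printoptions(precision=1,suppress=True)
f=env.grab_frame("wrist");save(f,"w4.png");s=env.state();print(s["ee_pos"],s["ee_rot"])
g=env.grab_frame("top")
for t,z in(("clamp_spindle",71),("cover_handle",157)):
    for l in env.pinpoint("wrist",t)[:2]:
        o,d=ray(f,l["uv"]);print(t,l["uv"],l["confidence"],o+d*(z-o[2])/d[2])
o=np.array(f["extrinsics"]);np.save("E4.npy",o)
E
```

```text
time_s: 7.58
ee_pos: [488.5, -353.5, 288.9]
ee_rot: [-179.3, -0.4, 78.4]
force: [0.1, 0.4, -1.1]
gripper_width: 4.4
time_s: 8.0
ee_pos: [490.7, -271.6, 398.0]
ee_rot: [179.9, -0.2, 78.6]
force: [-0.5, 0.1, -0.5]
gripper_width: 37.6
[ 490.9 -273.3  396.6] [180.   -0.1  78.6]
clamp_spindle [259.1, 219.8] 0.7 [ 495.2 -311.4   71. ]
clamp_spindle [264.9, 95.3] 0.3 [ 522.4 -196.    71. ]
cover_handle [202.0, 88.9] 0.97 [ 478.9 -183.9  157. ]
```

View pics/w4.png

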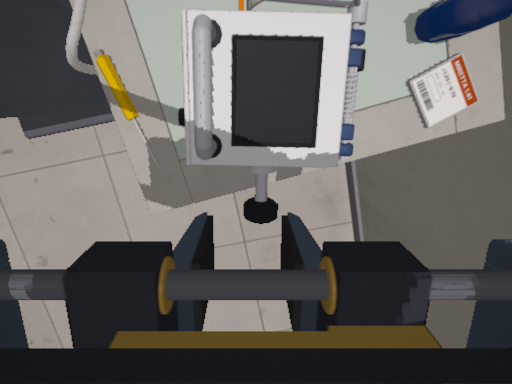

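w4 shows the knob still in at (260,210) and the handle bar centred at (203,88). I'll move over the handle and descend.

Run:
```python
from h import *
F=env.grab_frame("wrist");a=dict(F);a["extrinsics"]=np.load("E4.npy");b=dict(F);E=np.load("E4.npy");E[:3,3]=[486.5,-189.7,457.7];b["extrinsics"]=E
print(tri([ray(a,(202,88.9)),ray(b,(237.2,90.3))]))
plan([(479.5,-184,385,78.5,3),(479.5,-184,333,78.5,2)])
```

```text
(array([ 480.3012849 , -183.14013711,  166.52634341]), [1.3153147600491588, 1.3153147600492385])
[0.029,-0.010,0.003] tw -0.000
[0.029,-0.010,0.003] tw -0.000
[0.029,-0.010,0.003] tw -0.000
[-0.000,0.000,0.026] tw -0.000
[-0.000,0.000,0.026] tw -0.000
[ 480. -184.  333.]
```

```bash
python3 -m handwheel '[{"gripper":50,"travel":[0.029,-0.010,0.003],"twist":0},{"gripper":50,"travel":[0.029,-0.010,0.003],"twist":0},{"gripper":50,"travel":[0.029,-0.010,0.003],"twist":0},{"gripper":50,"travel":[0,0,0],"twist":0}]'
python3 - <<'E'
from h import *
f=env.grab_frame("wrist");save(f,"w5.png");s=env.state();print(s["ee_pos"],s["ee_rot"])
for c in("wrist","side"):
  g=env.grab_frame(c)
  for l in env.pinpoint(c,"cover_handle")[:2]:
    o,d=ray(g,l["uv"]);print(c,l["uv"],l["confidence"],o+d*(157-o[2])/d[2])
E
```

```text
time_s: 8.58
ee_pos: [478.4, -181.5, 384.7]
ee_rot: [-179.7, -0.2, 78.6]
force: [-0.9, -0.2, 0.2]
gripper_width: 45.6
[ 479.1421438  -183.22374766  385.25705634] [-1.79845178e+02 -5.02497364e-02  7.85822218e+01]
wrist [251.9, 220.8] 0.56 [ 480.86637071 -185.56073517  157.        ]
side [292.2, 140.3] 0.69 [ 482.75018668 -174.52923626  157.        ]
```

View pics/w5.png

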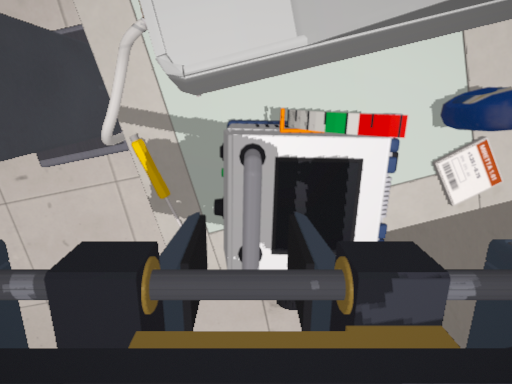

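The bar at (252,210) sits midway between the fingers, and the scale shows at the top with the pointer at (281,120), the zero end. Next I'll descend and grip.

```bash
python3 -m handwheel '[{"gripper":50,"travel":[0,0.001,0.026],"twist":0},{"gripper":50,"travel":[0,0,0.018],"twist":0},{"gripper":50,"travel":[0,0,0.008],"twist":0},{"gripper":50,"travel":[0,0,0],"twist":0}]'
python3 -m handwheel '[{"gripper":0,"travel":[0,0,0],"twist":0},{"gripper":0,"travel":[0,0,0],"twist":0},{"gripper":0,"travel":[0,0,0],"twist":0},{"gripper":0,"travel":[0,0,0],"twist":0},{"gripper":0,"travel":[0,0,0],"twist":0}]' 30
python3 -m handwheel '[{"gripper":0,"travel":[0,0,0],"twist":0},{"gripper":0,"travel":[0,0,0],"twist":0}]'
python3 - <<'E'
import numpy as np
h=np.array([-116,73.]);a0=np.arctan2(73,-116)
prev=h
for deg in range(5,41,5):
    a=np.radians(deg);p=np.array([h[0]*np.cos(a)+h[1]*np.sin(a), h[1]*np.cos(a)-h[0]*np.sin(a)])
    print(deg,"tot dx dz",np.round(p-h,1),"step",np.round(p-prev,1));prev=p
E
```

```text
time_s: 9.17
ee_pos: [480.1, -185.2, 332.2]
ee_rot: [-179.8, -0.0, 78.4]
force: [-0.3, 0.8, -0.1]
gripper_width: 45.7
time_s: 9.58
ee_pos: [480.6, -184.5, 334.9]
ee_rot: [179.9, 0.0, 78.5]
force: [-0.7, -0.0, 0.7]
gripper_width: 15.1
time_s: 9.75
ee_pos: [479.7, -184.3, 334.6]
ee_rot: [-179.9, -0.0, 78.4]
force: [-5.0, 0.7, 6.4]
gripper_width: 11.2
5 tot dx dz [6.8 9.8] step [6.8 9.8]
10 tot dx dz [14.4 19. ] step [7.6 9.2]
15 tot dx dz [22.8 27.5] step [8.4 8.5]
20 tot dx dz [32.  35.3] step [9.1 7.7]
25 tot dx dz [41.7 42.2] step [9.8 6.9]
30 tot dx dz [52.  48.2] step [10.3  6. ]
35 tot dx dz [62.8 53.3] step [10.8  5.1]
40 tot dx dz [74.1 57.5] step [11.2  4.2]
```

Bar gripped at about 11–12 mm. Now I'll open along the arc at 2.5° per row.

```bash
python3 -m handwheel '[{"gripper":0,"travel":[0,0.0033,-0.005],"twist":0},{"gripper":0,"travel":[0,0.0035,-0.0048],"twist":0},{"gripper":0,"travel":[0,0.0037,-0.0047],"twist":0},{"gripper":0,"travel":[0,0.0039,-0.0045],"twist":0}]'
python3 -m handwheel '[{"gripper":0,"travel":[0,0.0041,-0.0044],"twist":0},{"gripper":0,"travel":[0,0.0043,-0.0042],"twist":0},{"gripper":0,"travel":[0,0,0],"twist":0}]'
python3 - <<'E'
from h import *
f=env.grab_frame("wrist");save(f,"w6.png");print(env.state()["force"])
E
```

```text
time_s: 10.08
ee_pos: [492.9, -187.2, 352.2]
ee_rot: [-179.5, 0.0, 78.5]
force: [-8.9, -0.7, -0.2]
gripper_width: 11.3
time_s: 10.33
ee_pos: [501.2, -189.0, 361.7]
ee_rot: [-179.5, 0.0, 78.5]
force: [-10.9, 0.2, 3.3]
gripper_width: 11.2
[-11.09720884  -0.49867579   3.47999442]
```

View pics/w6.png

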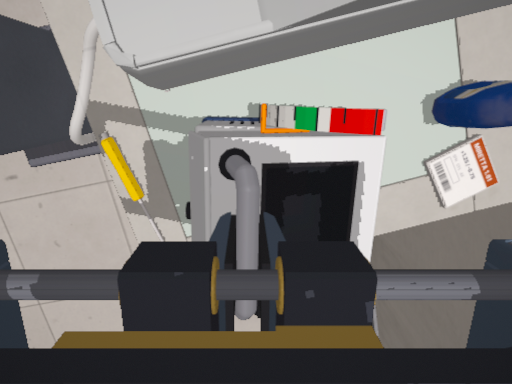

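The cover has lifted: its front lip is uncovered at (200,180). The force is mostly an outward radial 10 N, so I'll ease outward slightly while continuing.

```bash
python3 -m handwheel '[{"gripper":0,"travel":[0,0.0035,-0.0045],"twist":0},{"gripper":0,"travel":[0,0.0041,-0.0042],"twist":0},{"gripper":0,"travel":[0,0.0048,-0.0036],"twist":0},{"gripper":0,"travel":[0,0.005,-0.0033],"twist":0},{"gripper":0,"travel":[0,0,0],"twist":0}]'
python3 - <<'E'
from h import *
f=env.grab_frame("wrist");g=env.grab_frame("side");t=env.grab_frame("top");save(g,"s7.png")
print(env.state()["ee_pos"],env.state()["force"])
a=cv2.resize(f["frame"][60:260,150:450],None,fx=2.6,fy=2.6,interpolation=3)[:, :390*2]
b=cv2.resize(g["frame"][105:175,230:325],None,fx=4,fy=4,interpolation=3)
c=cv2.resize(t["frame"][165:245,275:350],None,fx=4,fy=4,interpolation=3)
im=np.zeros((600,800,3),np.uint8)
a=cv2.resize(f["frame"][60:220,170:420],(420,269));im[:269,:420]=a
im[270:270+b.shape[0],:b.shape[1]]=b
im[270:270+c.shape[0],400:400+c.shape[1]]=c
cv2.imwrite("pics/c7.png",im[:,:,::-1])
for cc in("wrist","side","top"):print(cc,[(np.round(l["uv"]),round(l["confidence"],2)) for l in env.pinpoint(cc,"cover_handle")[:2]])
E
```

```text
time_s: 10.8
ee_pos: [518.7, -192.7, 377.5]
ee_rot: [-179.6, 0.1, 78.5]
force: [-10.0, -1.2, 2.6]
gripper_width: 11.5
[ 518.14697468 -192.58731892  377.04327845] [-9.43625341 -1.75574576  2.95268202]
wrist [(array([250., 251.]), 0.71)]
side [(array([283., 125.]), 0.78)]
top [(array([320., 202.]), 0.63)]
```

View pics/c7.png

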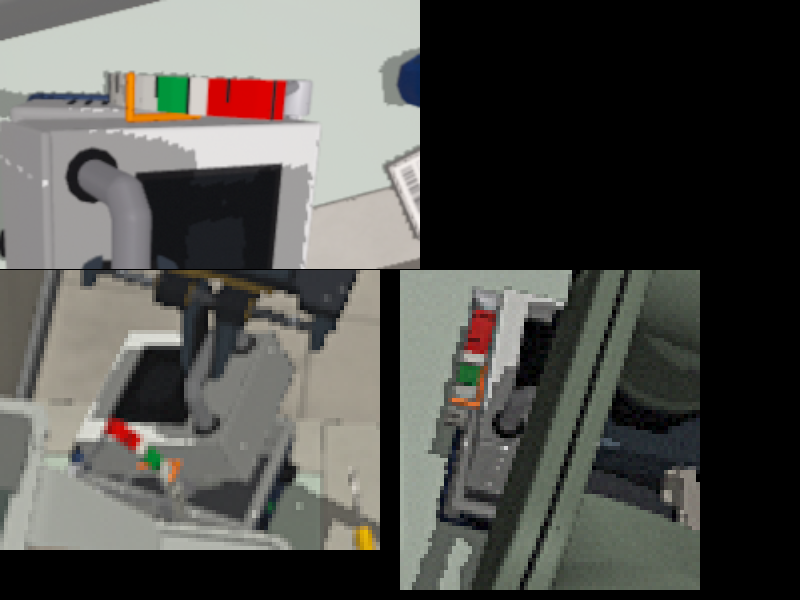

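The crops show the orange pointer just short of the green field, with green at (172,95) and the pointer at (130,95) in the wrist crop. That fits about 24.5°, so I'll go about 10.5° further.

```bash
python3 -m handwheel '[{"gripper":0,"travel":[0,0.0045,-0.003],"twist":0},{"gripper":0,"travel":[0,0.0047,-0.0027],"twist":0},{"gripper":0,"travel":[0,0.0048,-0.0025],"twist":0},{"gripper":0,"travel":[0,0.005,-0.0022],"twist":0},{"gripper":0,"travel":[0,0.003,-0.0012],"twist":0}]'
python3 -m handwheel '[{"gripper":0,"travel":[0,0,0],"twist":0},{"gripper":0,"travel":[0,0,0],"twist":0}]'
python3 - <<'E'
from h import *
f=env.grab_frame("wrist");g=env.grab_frame("side");t=env.grab_frame("top")
s=env.state();print(s["ee_pos"],s["force"])
d=np.array(s["ee_pos"])-[479.7,-184.3,334.6];dx=d[0]*.98-d[1]*.2;p=np.array([-116+dx,73+d[2]])
print("disp",dx,d[2],"r",np.hypot(*p),"deg",np.degrees(np.arctan2(73,-116)-np.arctan2(p[1],p[0])))
b=cv2.resize(g["frame"][105:175,230:325],None,fx=4,fy=4,interpolation=3)
c=cv2.resize(t["frame"][165:235,275:350],None,fx=4,fy=4,interpolation=3)
im=np.zeros((600,800,3),np.uint8)
im[:310,:485]=cv2.resize(f["frame"][60:220,170:420],(485,310))
im[312:312+b.shape[0],:b.shape[1]]=b
im[312:312+c.shape[0],400:400+c.shape[1]]=c
cv2.imwrite("pics/c8.png",im[:,:,::-1])
E
```

```text
time_s: 11.52
ee_pos: [539.5, -197.1, 390.0]
ee_rot: [-179.5, 0.1, 78.5]
force: [-13.4, -1.0, 10.6]
gripper_width: 11.2
time_s: 11.68
ee_pos: [539.4, -197.1, 390.2]
ee_rot: [-179.6, 0.1, 78.5]
force: [-12.7, -0.2, 10.0]
gripper_width: 11.3
[ 539.30406599 -197.11001224  390.11541769] [-12.65168058  -1.09244848   8.94396703]
disp 60.973987118936144 55.515417690962806 r 139.80012402666043 deg 34.63837504404715
```

View pics/c8.png

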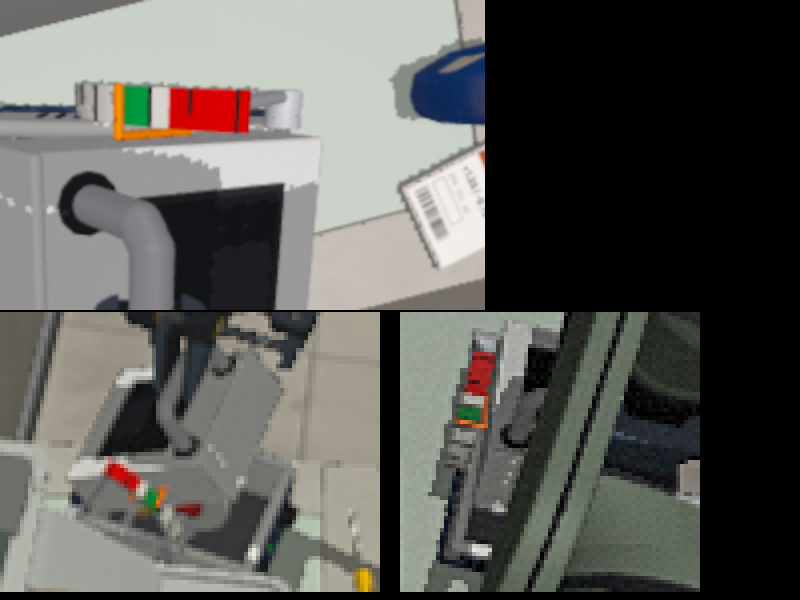

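The pointer sits at the lower side of green, but parallax matters here. I'll triangulate the green field and the pointer numerically.

Run:
```python
from h import *
np.set_printoptions(precision=1,suppress=True)
c,s_=np.cos(np.radians(-11.5)),np.sin(np.radians(-11.5));Rz=np.array([[c,-s_,0],[s_,c,0],[0,0,1]])
O=np.array([528.6,-193.,0]);box={"wrist":(160,320,80,150),"side":(245,285,135,165),"top":(285,300,170,200)}
F={k:env.grab_frame(k) for k in box};M={}
for k,(x0,x1,y0,y1) in box.items():
    h=cv2.cvtColor(F[k]["frame"],cv2.COLOR_RGB2HSV).astype(int);m=np.zeros(h.shape[:2],bool);m[y0:y1,x0:x1]=1
    H,S,V=h[...,0],h[...,1],h[...,2]
    for n,q in(("green",(H>45)&(H<85)&(S>150)),("red",((H<4)|(H>176))&(S>180)&(V>150)),("orange",(H>8)&(H<20)&(S>170)&(V>150))):
        v,u=np.nonzero(q&m);M[k,n]=(u.mean(),v.mean());print(k,n,len(u),np.round(M[k,n],1),u.min(),u.max(),v.min(),v.max())
for n in("green","red","orange"):
    for cs in(("wrist","side"),("wrist","top"),("wrist","side","top")):
        P,r=tri([ray(F[k],M[k,n]) for k in cs]);q=Rz.T@(P-O)
        print(n,cs,q,"res",np.round(r,1),"ang",np.degrees(np.arctan2(q[2]-84,66-q[0])),"rad",np.hypot(q[2]-84,66-q[0]))
im=np.zeros((600,800,3),np.uint8)
im[:290,:]=cv2.resize(F["wrist"]["frame"][85:143,160:320],(800,290),interpolation=0)
im[300:600,:300]=cv2.resize(F["top"]["frame"][170:200,275:305],(300,300),interpolation=0)
im[300:600,310:710]=cv2.resize(F["side"]["frame"][140:170,250:290],(400,300),interpolation=0)
cv2.imwrite("pics/c9.png",im[:,:,::-1])
```

```text
wrist green 240 [240.4 114.4] 234 246 105 124
wrist red 797 [277.7 116.3] 258 298 106 128
wrist orange 270 [240.2 122.8] 229 268 103 132
side green 10 [267.4 151.8] 266 268 150 154
side red 25 [260.3 145.6] 257 264 143 149
side orange 7 [269.9 150.9] 269 271 149 153
top green 15 [292. 190.] 290 294 189 191
top red 36 [294.5 180.3] 292 297 175 185
top orange 12 [294.2 191.5] 290 296 188 193
green ('wrist', 'side') [  5.3  64.8 146.5] res [0.7 0.7] ang 45.863125706342636 rad 87.11945299140056
green ('wrist', 'top') [  4.7  64.9 145. ] res [0.4 0.4] ang 44.856276831719796 rad 86.5319214083231
green ('wrist', 'side', 'top') [  5.   65.1 146.6] res [0.6 1.  0.7] ang 45.74267666228636 rad 87.39201826399606
red ('wrist', 'side') [ 27.9  64.4 164. ] res [0.1 0.1] ang 64.5425959573078 rad 88.58412228711327
red ('wrist', 'top') [ 29.1  63.8 148.7] res [0.3 0.3] ang 60.34047122752662 rad 74.47206346170701
red ('wrist', 'side', 'top') [ 27.2  64.7 163.9] res [0.7 0.9 1.6] ang 64.0908041052251 rad 88.85917941725546
orange ('wrist', 'side') [  2.7  58.4 144.1] res [1.8 1.8] ang 43.53736995742603 rad 87.25599701905546
orange ('wrist', 'top') [  4.2  58.4 135. ] res [0.1 0.1] ang 39.516541532091665 rad 80.14923125277043
orange ('wrist', 'side', 'top') [  2.6  58.8 144.5] res [1.9 1.7 0.5] ang 43.624974124620046 rad 87.63331420522857
```

View pics/c9.png

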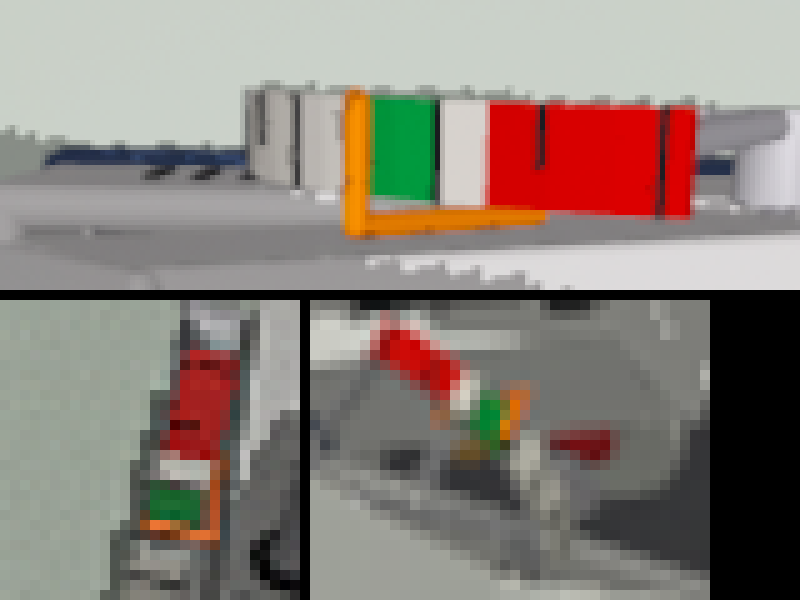

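Run:
```python
from h import *
np.set_printoptions(precision=1,suppress=True)
c,s_=np.cos(np.radians(-11.5)),np.sin(np.radians(-11.5));Rz=np.array([[c,-s_,0],[s_,c,0],[0,0,1]])
O=np.array([528.6,-193.,0]);F={k:env.grab_frame(k) for k in("wrist","side","top")}
P={"tip out":((231.4,104),(269.7,153.5),(289.8,192.5)),"tip in":((231.4,131),(271.5,149.5),(296.5,192.5)),"green/white":((247.5,115),(266.3,150.5),(292.8,188)),"white/red":((257.5,116),(264.5,149),(293,185.5)),"red end":((298.5,118),(256.8,143),(295.5,175))}
for n,v in P.items():
    v=dict(zip(("wrist","side","top"),v))
    for cs in(("wrist","side"),("wrist","top"),("wrist","side","top")):
        X,r=tri([ray(F[k],v[k]) for k in cs]);q=Rz.T@(X-O)
        print(n,cs,q,np.round(r,1),"ang %.1f rad %.1f"%(np.degrees(np.arctan2(q[2]-84,66-q[0])),np.hypot(q[2]-84,66-q[0])))
f=F["wrist"];C=Rz.T@(np.array(f["extrinsics"])[:3,3]-O);print("cam",C)
for n in P:  # intersect wrist ray with cylinders about hinge
    o,d=ray(f,P[n][0]);o=Rz.T@(o-O);d=Rz.T@d;H=np.array([66,84.])
    for R in(84,86,88,90,93,96):
        w=o[[0,2]]-H;e=d[[0,2]];t=min(np.roots([e@e,2*w@e,w@w-R*R]).real);q=w+t*e
        print(n,R,"%.1f"%np.degrees(np.arctan2(q[1],-q[0])),"y %.0f"%(o[1]+t*d[1]))
```

```text
tip out ('wrist', 'side') [ -1.9  71.  149.8] [0.9 0.9] ang 44.1 rad 94.6
tip out ('wrist', 'top') [ -1.7  70.2 141.3] [0.9 0.9] ang 40.2 rad 88.7
tip out ('wrist', 'side', 'top') [ -2.3  70.3 148.6] [1.5 0.5 1.1] ang 43.4 rad 94.0
tip in ('wrist', 'side') [ -1.8  53.6 146.8] [0.4 0.4] ang 42.8 rad 92.4
tip in ('wrist', 'top') [ -1.1  54.3 154.4] [0.2 0.2] ang 46.4 rad 97.2
tip in ('wrist', 'side', 'top') [ -1.2  53.8 147.6] [0.3 1.2 1.5] ang 43.5 rad 92.5
green/white ('wrist', 'side') [  9.5  64.5 150.2] [0.2 0.2] ang 49.5 rad 87.0
green/white ('wrist', 'top') [  9.3  64.5 148.5] [0.2 0.2] ang 48.7 rad 85.9
green/white ('wrist', 'side', 'top') [  9.3  64.6 150.2] [0.2 0.3 0.4] ang 49.4 rad 87.2
white/red ('wrist', 'side') [ 15.6  63.9 153.6] [0.2 0.2] ang 54.1 rad 86.0
white/red ('wrist', 'top') [ 16.   64.4 146.5] [0.8 0.8] ang 51.3 rad 80.1
white/red ('wrist', 'side', 'top') [ 15.1  64.8 154.4] [1.  0.3 1.2] ang 54.1 rad 86.9
red end ('wrist', 'side') [ 39.3  63.6 169.8] [0.3 0.3] ang 72.7 rad 89.9
red end ('wrist', 'top') [ 42.8  63.4 149.2] [0.9 0.9] ang 70.4 rad 69.2
red end ('wrist', 'side', 'top') [ 38.5  64.8 171. ] [1.3 0.2 1.5] ang 72.5 rad 91.2
cam [ 10.3  75.9 369.5]
tip out 84 36.0 y 71
tip out 86 38.0 y 71
tip out 88 39.8 y 71
tip out 90 41.5 y 71
tip out 93 43.8 y 71
tip out 96 45.8 y 71
tip in 84 35.7 y 52
tip in 86 37.7 y 53
tip in 88 39.6 y 53
tip in 90 41.3 y 53
tip in 93 43.6 y 54
tip in 96 45.6 y 54
green/white 84 47.5 y 64
green/white 86 48.8 y 64
green/white 88 49.9 y 64
green/white 90 51.0 y 65
green/white 93 52.5 y 65
green/white 96 53.8 y 65
white/red 84 53.3 y 64
white/red 86 54.2 y 64
white/red 88 55.1 y 64
white/red 90 55.9 y 64
white/red 93 57.1 y 64
white/red 96 58.2 y 65
red end 84 72.3 y 63
red end 86 72.5 y 63
red end 88 72.7 y 64
red end 90 72.9 y 64
red end 93 73.2 y 64
red end 96 73.5 y 64
```

The pointer tip sits about 6 mm proud of the strip. It triangulates to 43.5° about the hinge, and the 40° and 45° marks come out at 49.4° and 54.1°, so the cover is at about 34.2°. The arc kinematics give 34.6°, so it's mid-green. I'll hold briefly, recheck, and hand in.

```bash
python3 -m handwheel '[{"gripper":0,"travel":[0,0,0],"twist":0},{"gripper":0,"travel":[0,0,0],"twist":0},{"gripper":0,"travel":[0,0,0],"twist":0}]'
python3 - <<'E'
from h import *
g=env.grab_frame("top");env.grab_frame("side")
for k in("top","side"):print([(np.round(l["uv"]),round(l["confidence"],2)) for l in env.pinpoint(k,"clamp_spindle")[:1]])
print(env.state()["ee_pos"],env.state()["gripper_width"],env.job_done())
E
```

```text
time_s: 12.38
ee_pos: [539.3, -197.1, 390.1]
ee_rot: [-179.6, 0.1, 78.5]
force: [-12.2, -1.4, 8.7]
gripper_width: 11.1
[(array([353., 213.]), 0.38)]
[]
the job is handed in; nothing more can be done
[ 539.29015111 -197.0926542   390.11922884] 11.309787829185938 None
```

The lens is clamped and the cover is being held open at about 34–35°, in the green field. I handed the job in at about 12.5 s of the 48 s allowed, with the gripper still holding the handle.

- **Clamp:** I pushed the knob straight in with closed fingers. The force stayed near the 4 N slide, then rose to about 12.7 N over the last 3.5 mm or so as the cup seated, and I stopped there. After I backed off, the wrist camera showed the knob still in, about 27 mm farther in than at the start.
- **Cover:** I gripped the bow handle at 30 N and raised the cover along its arc. Following the arc gives 34.6°. Triangulating the pointer against the scale gives about 34.2°, so the two agree.
- **Steadiness:** The tool pose did not change over the last readings, and the grip held at about 11 mm.

**Less certain:**
- **Pointer reading:** In the raw wrist and top pictures the pointer looks as if it is at the lower edge of green. I put this down to the pointer standing about 6 mm proud of the scale.
- **Radial force:** A steady force of about 15 N, mostly radial from the hinge, remains on the handle because my arc is not quite exact.
- **Last knob check:** The side camera did not find the knob. The top camera found it in its pushed-in place, but with a confidence of only 0.38.
- **Other objects:** I had no contact with the other things on the table that I noticed, but I did not check their positions at the end.

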